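Close the glaze pot's lid evenly

ROBOT

A 6-joint arm with a two-finger parallel gripper is mounted at the origin on the work surface. World frame = base frame: x ahead of the robot, y to its left, z up, the work surface at z = 0. Lengths are in m, angles in rad, forces in N, time in s.
With the tool pointing down it reaches from about 0.275 to 0.85 m from the base axis. Payload 19 kg.
Tool frame: the origin (TCP) lies on the centre line of the jaws, within the pads' length; the fingertips stand 8 mm ahead of it and the grasp point (between the pads) lies 11 mm behind it; z points along the fingers, x is the direction in which the jaws open and shut, and the axes are right-handed (so a half turn about z gives the same grasp; the last joint's range is limited). The gripper opens to 85 mm and grips with 20 to 120 N. Pads are 22 mm wide; open, the fingers measure 114 mm over their backs; the gripper's body (76 mm by 85 mm) begins 54 mm behind the grasp point. The pads swing forward as they close: fully open they stand 13 mm farther back than shut.
Start: joints at [-1.271, 0.15, 1.437, -0, 1.554, -0.134], TCP at [0.242, -0.522, 0.239] pointing down, gripper open.
Joint ranges: [-2.8, 2.8], [-0.68, 2.1], [0.12, 2.68], [-1.39, 4.53], [0.16, 2.79], [-2.81, 2.81]. Speed limits (rad/s): [1.89, 1.89, 2.22, 3.01, 3.01, 3.01].

INTERFACE

Orientations are given as a unit quaternion [x, y, z, w].
In Python, from plant import r, kin, cams, ticket gives the robot as it stands. Calls block until the motion is done:
- r.movep(position, orientation): joint-space move of the TCP to a pose.
- r.servo_line(position, feed=0.15, rot=None): straight line of the TCP; rot=None keeps the orientation; feed is the mean speed in m/s.
- r.move_joints(angles): joint-space move.
- r.ungrasp() and r.close_gripper(squeeze=None): open the fingers fully, or close them until they stop; squeeze is the grip in N (None keeps the last).
- r.sleep(seconds).
- kin.solve_ik(position, orientation): joint angles nearest the present ones, or None.
- r.get_obs(): the state.
- cams.capture(name): name is "scene" or "top" or "wrist"; returns the picture (384x512x3 uint8, red, green, blue); there is no depth.
- cams.camera_model(name): a dict with "mtx" (3x3 intrinsics, pixels), "position" and "attitude" of the camera in the world. Camera axes: x right, y down, z forward; pixel columns grow to the right and rows downward; lengths in m; the calibration is good to about 2 mm. A picture is of the moment at which its call begins: read the wrist's pose just before it. camera_model takes no time and is no camera call; for the wrist camera it gives the pose at the moment of the call.
A pose or a line that the arm cannot do raises r.Unreachable and nothing moves.
- ticket.close_job(): hands the job in, once; it reports no verdict.
Trained networks look in the newest picture that a camera, given by its name, has taken for a name from the list of things; names that differ only in an ending like _2 or _b are one class to them, and where a whole thing is asked for, a point or a joint stands for the part that bears it (a point fixed in the world has none). Each returns a list of dicts, best first, with "score" (0 to 1); they miss things now and then, are a little off and sometimes report something else, mostly with a low value. They report only what shows in the picture. A call takes as long as a camera call.
- cams.regions_of(camera, target): "pixels" (384x512 bool, what is visible of it) and "centre" ([row, column] in pixels, amid what is visible of it).
- cams.tip_of(camera, target): "centre" ([row, column] in pixels: a listed point, or the origin of a listed thing).
The state is a dict: "time_s": time; "q": joint angles; "qvel": joint speeds; "joint_efforts": joint torques, N m; "ee_pos": TCP position; "tool_rot": TCP orientation; "force": force on the tool from outside, world axes, zero at the start; "ft_torque": the same for the moment, N m; "opening": finger opening in m.
Only numpy, scipy, OpenCV 4.12 (cv2) and the standard library are available. Lean on these libraries where they do the work, as an engineer would, in place of code of your own. Each camera call takes 0.05 s, during which the arm holds its last target. There are 200 camera calls.

TASK

Close the lid of the steel glaze pressure pot by its four black wing knobs, working crosswise and in two passes: first nip all four lightly, always going from a knob to the one facing it before the other two, then go round again the same crosswise way until all four are hand-tight, without ever over-tightening one and crushing the seal. Leave the tub, the spare seal and the jar nearby where they are, and let go of everything.

Things in the scene. Friction and masses are not known exactly. Their poses are not given: they have to be found in the camera images.
- pot: stainless glaze pressure pot bolted to the bench, 156 mm body, 224 mm flange; origin at the centre of its underside on the bench, z up. Its four knobs stand on a circle of 90 mm radius about its axis, at 45, 135, 225 and 315 degrees from its x axis.
- lid: flat round steel lid on the pot, 224 mm across, 8 mm thick, upper face 151 mm above the bench, on a springy white seal; origin at the centre of its underside. In its middle are an air coupling and a dial gauge, within 30 mm of the axis and not more than 45 mm above the lid's face.
- knob0: black rubber wing knob: upright bar 52 mm long (body x), 16 mm wide (body y), 26 mm high on a 15 mm stem, yellow mark at its +x end; origin on its upright axis half-way up the bar, 31 mm above the lid (18 mm free under the bar). Pinch it across the 16 mm. At the pot's +x +y side, facing knob2. Tightens clockwise seen from above, going down 10 mm a turn.
- knob1: black wing knob like knob0 (same size, origin and axes). At the pot's -x +y side, facing knob3. All four start loose, each its own unknown 0.1 to 0.7 rad short of the lid. The locking threads drag at a steady 0.4 N m all the time and hold a knob where it is left; once the foot meets the lid the torque climbs above this drag by about 0.2 N m per rad.
- knob2: black wing knob like knob0 (same size, origin and axes). At the pot's -x -y side, facing knob0. Torque above the drag, for any knob: about 0.06 N m is a light nip (over 0.08 is too much for the first pass), about 0.2 (0.6 in all) is hand-tight, over 0.3 crushes the seal. The rubber bar gives on its stem by 0.25 rad per N m.
- knob3: black wing knob like knob0 (same size, origin and axes). At the pot's +x -y side, facing knob1. Tightening a knob eases its two neighbours a little and loads the facing one slightly; this is normal and needs no correction if each was brought to the torque given.
- tub: bystander: open clear plastic tub, 96 mm across, 95 mm high; origin at the centre of its underside
- seal: bystander: spare blue seal ring lying flat, 104 mm outer and 84 mm inner diameter, 8 mm thick; origin at the centre of its underside
- spray: bystander: white closed jar with a blue cap, 56 mm across, 120 mm high; origin at the centre of its underside

How it is judged:
By the outcome, as a careful person would: the job done as asked, in the order asked, and still so for the second after the job is handed in, with the robot touching nothing.
It also fails if it takes over 72 s, if anything falls off the work surface, if the arm or the gripper's body presses on something with over 40 N, if the wrist force passes 120 N, or if a joint passes its speed limit or range.

## Working session

There is one attempt and no reset: what is moved stays moved. The work goes in short steps, each a Python script; the robot and the scene stay as the last script left them, time stands still between calls to the robot, and variables do not carry over. Pictures are saved under pics/ and viewed, about 8 in all and at most 12, crops included, and the job is handed in when it is done.

```bash
ls; mkdir -p pics; python3 - <<'E'
from plant import r,kin,cams,ticket
import cv2,numpy as np
o=r.get_obs(); print({k:np.round(v,3) for k,v in o.items()})
a=cams.capture("scene"); b=cams.capture("top")
cv2.imwrite("pics/a.png",cv2.resize(a[:,:,::-1],(800,600))); cv2.imwrite("pics/b.png",cv2.resize(b[:,:,::-1],(800,600)))
for n in("scene","top","wrist"): print(n,cams.camera_model(n))
for n in("pot","lid","knob0","knob1","knob2","knob3"):
  for c in("scene","top"):
    print(n,c,[(np.round(d["centre"],1),round(d["score"],2)) for d in cams.tip_of(c,n)])
print(r.get_obs()["time_s"])
E
```

```text
pics
{'time_s': np.float64(0.0), 'q': array([-1.271,  0.151,  1.438,  0.   ,  1.554, -0.134]), 'qvel': array([-0.001, -0.002,  0.001, -0.001,  0.   ,  0.001]), 'joint_efforts': array([-3.0000e-03, -7.1306e+01, -5.7087e+01, -0.0000e+00,  9.0000e-03,
       -0.0000e+00]), 'ee_pos': array([ 0.242, -0.522,  0.239]), 'tool_rot': array([ 0.843, -0.538, -0.   , -0.   ]), 'force': array([ 0.33 , -0.736, -0.004]), 'ft_torque': array([ 0.034,  0.014, -0.044]), 'opening': np.float64(0.085)}
scene {'mtx': array([[350.47077504,   0.        , 255.51293855],
       [  0.        , 350.47077504, 187.00276946],
       [  0.        ,   0.        ,   1.        ]]), 'position': array([ 1.27856248, -0.00869192,  0.91937556]), 'attitude': array([ 0.66407568,  0.65308789, -0.25649689, -0.25824222])}
top {'mtx': array([[447.83458543,   0.        , 258.17893786],
       [  0.        , 447.83458543, 190.97455793],
       [  0.        ,   0.        ,   1.        ]]), 'position': array([ 0.38128969, -0.01091176,  1.35623143]), 'attitude': array([ 0.7121416 , -0.69805003,  0.05345111, -0.05218698])}
wrist {'mtx':
[... 844 characters left out ...]
, 266.9]), 0.45)]
knob1 top [(array([162.4, 245.8]), 0.73), (array([198.6, 193.1]), 0.67), (array([208.3, 236.6]), 0.59), (array([156.1, 194. ]), 0.53)]
knob2 scene [(array([167.1, 305.7]), 0.55), (array([200.7, 265.5]), 0.55), (array([202.7, 307.9]), 0.47), (array([163.7, 266.9]), 0.45)]
knob2 top [(array([162.4, 245.8]), 0.73), (array([198.6, 193.1]), 0.67), (array([208.3, 236.6]), 0.59), (array([156.1, 194. ]), 0.53)]
knob3 scene [(array([167.1, 305.7]), 0.55), (array([200.7, 265.5]), 0.55), (array([202.7, 307.9]), 0.47), (array([163.7, 266.9]), 0.45)]
knob3 top [(array([162.4, 245.8]), 0.73), (array([198.6, 193.1]), 0.67), (array([208.3, 236.6]), 0.59), (array([156.1, 194. ]), 0.53)]
0.7
```

View pics/b.png

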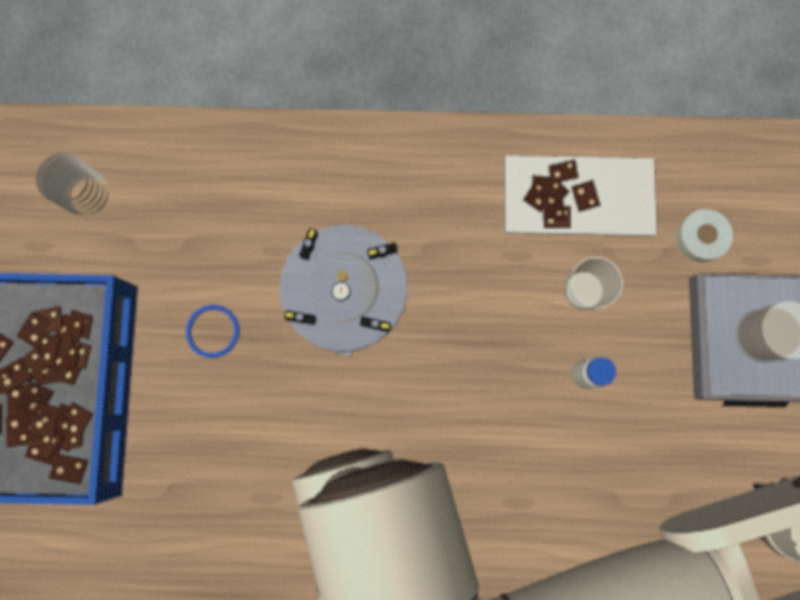

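View pics/a.png

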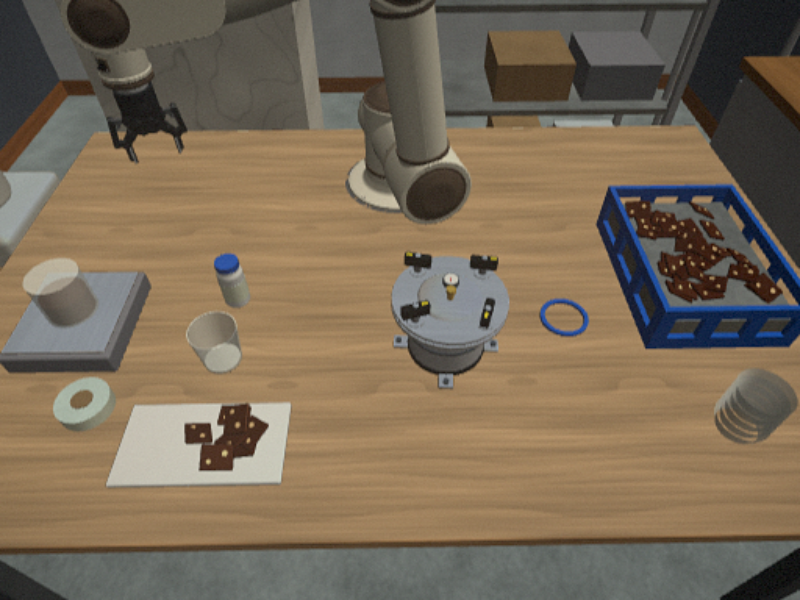

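The top view shows the pot's knobs at about (308,243), (382,250), (300,317) and (376,323) in the 800x600 picture. The scene view agrees: the lid is clear, and the seal, tub and jar are well away from it. Next I'll look from close up with the wrist camera.

```bash
cat > h.py <<'E'
from plant import r,kin,cams,ticket
import numpy as np,cv2
from scipy.spatial.transform import Rotation as R
from scipy.optimize import minimize,least_squares
def q(psi): return np.array([np.cos(psi/2),np.sin(psi/2),0,0])
def ray(m,px,z):
    K=m["mtx"];d=R.from_quat(m["attitude"]).apply(np.linalg.solve(K,[px[1],px[0],1]))
    p=np.array(m["position"]);return p+d*(z-p[2])/d[2]
def proj(m,P):
    c=R.from_quat(m["attitude"]).inv().apply(np.atleast_2d(P)-m["position"]);u=c@np.array(m["mtx"]).T
    return u[:,:2]/u[:,2:]
E
python3 - <<'E'
from h import *
m=cams.camera_model("top")
cams.capture("top")
ks=np.array([ray(m,d["centre"],.182)[:2] for d in cams.tip_of("top","knob0")][:4]);print(ks.round(4))
c=ks.mean(0);print(c,np.linalg.norm(ks-c,axis=1))
# camera in tool
o=r.get_obs();w=cams.camera_model("wrist");T=R.from_quat(o["tool_rot"])
pc=T.inv().apply(w["position"]-o["ee_pos"]);Rc=T.inv()*R.from_quat(w["attitude"]);zc=Rc.as_matrix()[:,2];print("cam in tool",pc,zc)
psi=.2  # camera side along tool axes
best=None
for psi in np.arange(-2,2.1,.4):
    Tt=R.from_quat(q(psi));d=Tt.apply(zc);H=0.50
    tcp=np.array([*c,.17])-d*((.17-H)/d[2])*-1 if 0 else np.array([*c,.17])+d*((H-.17)/d[2])-Tt.apply(pc)
    s=kin.solve_ik(tcp,q(psi))
    if s is not None:
        cost=np.abs(s-o["q"]).max()
        if best is None or cost<best[0]: best=(cost,psi,tcp)
print(best)
r.movep(best[2],q(best[1]))
print(r.get_obs()["time_s"])
w=cams.camera_model("wrist");im=cams.capture("wrist");np.savez("w1.npz",im=im,mtx=w["mtx"],position=w["position"],attitude=w["attitude"])
D=cams.regions_of("wrist","knob0");t=cams.tip_of("wrist","knob0")
for d in D: print(d["score"],d["centre"],d["pixels"].sum())
print([(d["centre"],d["score"],ray(w,d["centre"],.182)) for d in t])
np.save("masks.npy",[d["pixels"] for d in D]);np.save("c0.npy",c)
cv2.imwrite("pics/w1.png",cv2.resize(im[:,:,::-1],(800,600)));print(r.get_obs()["time_s"],r.get_obs()["q"])
E
```

```text
[[0.6412 0.0337]
 [0.6447 0.1577]
 [0.5134 0.04  ]
 [0.5235 0.1546]]
[0.58072047 0.09650926] [0.08719785 0.08853517 0.08790989 0.08151965]
cam in tool [-0.0008147  -0.07233921 -0.13375716] [3.70422003e-04 2.81036055e-01 9.59697139e-01]
(np.float64(1.3230125100789314), np.float64(1.1999999999999993), array([0.55832338, 0.10595424, 0.36624284]))
3.3333
0.94 [155.1, 170.5] 1325
0.88 [261.5, 213.1] 1179
0.77 [228.9, 324.6] 1174
0.69 [114.9, 294.8] 1328
[([235.2, 326.6], 0.88, array([0.65131699, 0.15305594, 0.182     ])), ([153.2, 170.8], 0.83, array([0.51240964, 0.03711912, 0.182     ])), ([114.4, 296.9], 0.67, array([0.52236033, 0.1647148 , 0.182     ])), ([267.5, 214.3], 0.66, array([0.64326277, 0.02736583, 0.182     ]))]
3.4833 [ 5.10145498e-02  1.27455162e-01  1.21127694e+00 -4.19856381e-05
  1.80309851e+00 -1.14787661e+00]
```

View pics/w1.png

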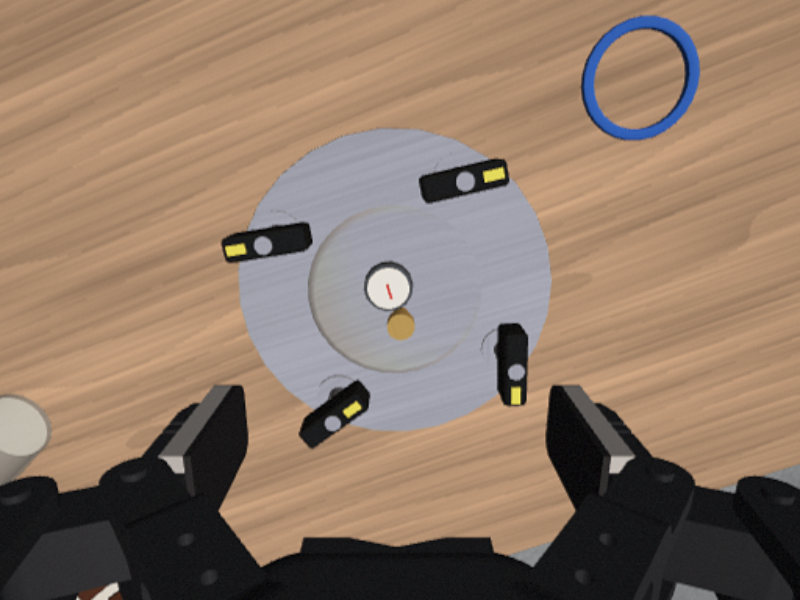

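The wrist picture shows all four bars clearly. In the 800x600 picture their centres are at about (267,242), (464,180), (335,413) and (512,365). The gauge is in the middle. Next I'll fit bar boxes to the masks.

```bash
cat > fit.py <<'E'
from h import *
def fit(m,mask,x0,psi0s=np.arange(0,np.pi,np.pi/6),z=.182):
    B=np.array([[sx*.026,sy*.008,sz*.013] for sx in(-1,1) for sy in(-1,1) for sz in(-1,1)])
    ys,xs=np.nonzero(mask);S=8
    x_0,y_0=xs.min()-15,ys.min()-15;sub=mask[y_0:ys.max()+16,x_0:xs.max()+16].astype(np.float32)
    big=cv2.resize(sub,None,fx=S,fy=S,interpolation=cv2.INTER_LINEAR)
    def cost(p):
        P=R.from_euler("z",p[2]).apply(B)+[p[0],p[1],z]
        u=(proj(m,P)-[x_0,y_0]+.5)*S
        h=cv2.convexHull(u.astype(np.float32)).astype(np.int32)
        im=np.zeros(big.shape,np.float32);cv2.fillConvexPoly(im,h,1)
        return np.abs(im-big).sum()/big.sum()
    best=min((minimize(cost,[*x0,a],method="Nelder-Mead",options=dict(initial_simplex=[[*x0,a],[x0[0]+.006,x0[1],a],[x0[0],x0[1]+.006,a],[*x0,a+.3]],xatol=1e-5,fatol=1e-5)) for a in psi0s),key=lambda s:s.fun)
    return best.x,best.fun
E
cat > f1.py <<'E'
from fit import *
m=dict(np.load("w1.npz"));M=np.load("masks.npy");out=[]
for k in M:
    rc=np.argwhere(k).mean(0);p,f=fit(m,k,ray(m,rc,.182)[:2]);p[2]%=np.pi;out.append(p);print(p.round(4),round(f,3))
out=np.array(out)
def res(v,o=out):
    e=[]
    for p in o:
        a=[v[:2]+.09*np.array([np.cos(v[2]+k*np.pi/2),np.sin(v[2]+k*np.pi/2)])-p[:2] for k in range(4)]
        e.append(min(a,key=np.linalg.norm))
    return np.ravel(e)
c=out[:,:2].mean(0)
s=min((least_squares(res,[*c,a]) for a in np.arange(0,1.6,.2)),key=lambda s:s.cost)
print(s.x,(s.fun.reshape(-1,2)*1e3).round(2))
kn=[]
for k in range(4):
    a=s.x[2]+k*np.pi/2;P=s.x[:2]+.09*np.array([np.cos(a),np.sin(a)])
    j=np.argmin(np.linalg.norm(out[:,:2]-P,axis=1));kn.append([*P,out[j,2]])
np.save("kn.npy",kn);print(np.round(kn,4))
E
python3 f1.py
```

```text
[0.5138 0.0366 1.3757] 0.231
[0.6381 0.0286 1.9386] 0.261
[0.6487 0.1533 2.876 ] 0.225
[0.5231 0.1628 1.4222] 0.235
[0.58093741 0.09533341 0.71112477] [[-1.08 -0.  ]
 [ 1.55 -1.48]
 [ 0.46  0.74]
 [-0.93  0.74]]
[[0.6491 0.1541 2.876 ]
 [0.5222 0.1635 1.4222]
 [0.5128 0.0366 1.3757]
 [0.6397 0.0271 1.9386]]
```

```bash
cat > f2.py <<'E'
from fit import *
m=dict(np.load("w1.npz"));M=np.load("masks.npy");im=m["im"].astype(int)
dark=(im.max(2)<60);new=[]
vis=m["im"].copy()
for k in M:
    near=cv2.dilate(k.astype(np.uint8),np.ones((9,9)))>0
    d=(dark&near).astype(np.uint8);n,l,st,_=cv2.connectedComponentsWithStats(d);d=(l==1+np.argmax(st[1:,4])).astype(np.uint8)
    yel=((im[:,:,0]-im[:,:,2]>60)&near);d=d|yel.astype(np.uint8)
    d=cv2.morphologyEx(d,cv2.MORPH_CLOSE,np.ones((9,9)));d=cv2.morphologyEx(d,cv2.MORPH_OPEN,np.ones((3,3)))
    print(k.sum(),d.sum(),(k&(d>0)).sum());new.append(d>0)
    vis[cv2.Canny(d*255,50,100)>0]=[255,0,0]
np.save("masks.npy",new)
exec(open("f1.py").read().split("\n",1)[1])
B=np.array([[sx*.026,sy*.008,sz*.013] for sx in(-1,1) for sy in(-1,1) for sz in(-1,1)])
for p in out:
    h=cv2.convexHull(proj(m,R.from_euler("z",p[2]).apply(B)+[p[0],p[1],.182]).astype(np.float32));cv2.polylines(vis,[h.round().astype(int)],True,(0,255,0))
cv2.imwrite("pics/v.png",cv2.resize(vis[90:300,130:360,::-1],None,fx=3,fy=2.8,interpolation=cv2.INTER_NEAREST))
E
python3 f2.py
```

```text
1325 1206 942
1179 1351 964
1174 1240 956
1328 1027 890
[0.5123 0.0347 1.2979] 0.271
[0.6415 0.0254 1.8345] 0.204
[0.6529 0.1545 2.8491] 0.159
[0.5224 0.1658 1.4687] 0.246
[0.58227933 0.09508977 0.7048064 ] [[ 1.39  2.11]
 [-0.94  1.11]
 [-2.03 -1.06]
 [ 1.58 -2.16]]
[[0.6508 0.1534 2.8491]
 [0.524  0.1636 1.4687]
 [0.5137 0.0368 1.2979]
 [0.6406 0.0265 1.8345]]
```

View pics/v.png

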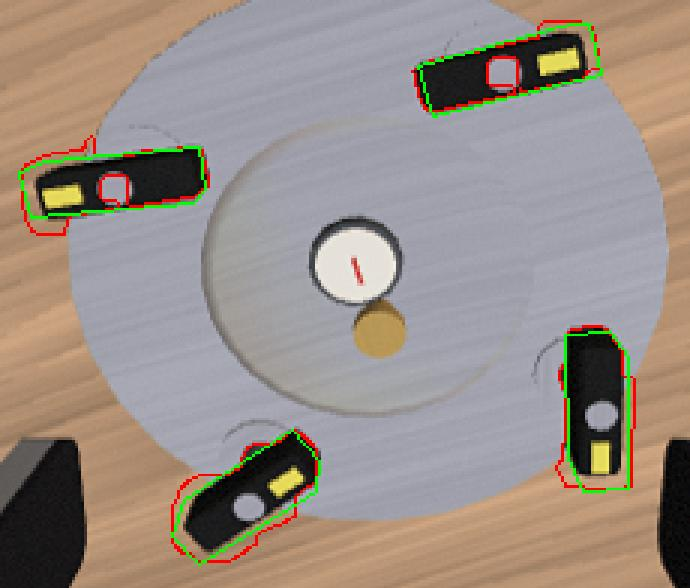

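The green boxes are pulled outward because my yellow test also catches wood. I'll tighten the threshold.

```bash
sed -i 's/>60)&near/>110)\&near\&(im[:,:,1]>150)/; s/np.ones((9,9)));d=cv2.morph/np.ones((7,7)));d=cv2.morph/' f2.py; python3 f2.py
```

```text
1206 865 865
1351 855 855
1240 830 830
1027 851 851
[0.5136 0.0375 1.3937] 0.33
[0.6389 0.0284 1.9467] 0.325
[0.6496 0.1545 2.8747] 0.315
[0.5223 0.1627 1.4103] 0.323
[0.58110384 0.09576735 0.71285786] [[-0.6  -0.59]
 [ 1.06 -0.76]
 [-0.38  0.15]
 [-0.08  1.19]]
[[0.6492 0.1546 2.8747]
 [0.5222 0.1639 1.4103]
 [0.513  0.0369 1.3937]
 [0.64   0.0277 1.9467]]
```

View pics/v.png

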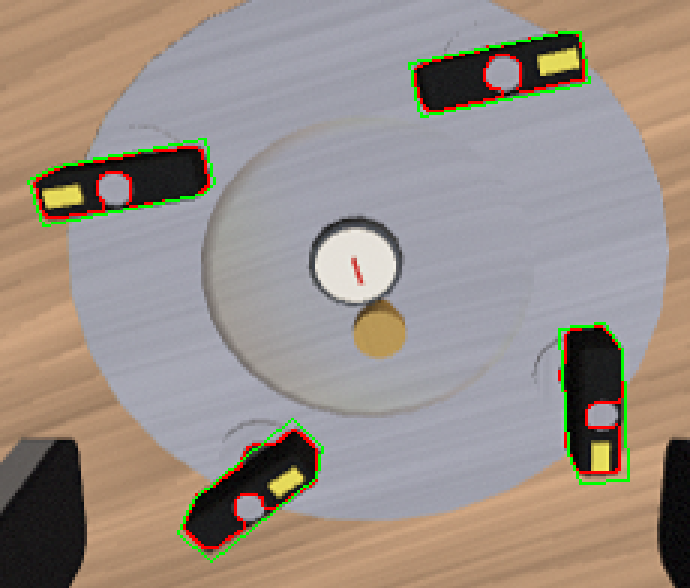

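The boxes now sit on the bars, and the centres agree with the 90 mm circle to about 1 mm. I'll grasp the first knob and learn how the torque reading and the timing behave.

```bash
cat >> h.py <<'E'
def pick_psi(yaw,xy,lo=-2.5):
    q1=np.arctan2(xy[1],xy[0]);q6=q1-(yaw+np.pi/2)
    while q6>lo+np.pi:q6-=np.pi
    while q6<lo:q6+=np.pi
    return q1-q6
def mz(n=10,dt=.01):
    v=[]
    for _ in range(n):
        r.sleep(dt);o=r.get_obs();v.append([*o["ft_torque"],*o["force"]])
    v=np.array(v);return v.mean(0),v.std(0)
E
python3 - <<'E'
from h import *
kn=np.load("kn.npy");x,y,yaw=kn[0];psi=pick_psi(yaw,(x,y));print("psi",psi)
T=lambda s:print(s,r.get_obs()["time_s"].round(3))
r.movep([x,y,.235],q(psi));T("hover")
print(mz());T("mz")
r.servo_line([x,y,.172],feed=.15);T("down")
print(mz(5))
r.close_gripper(80);T("close");print(r.get_obs()["opening"]);print(mz(5))
for k in range(3):
    psi-=.05;r.servo_line([x,y,.172-.0016*.05*(k+1)],rot=q(psi));T("rot");a,b=mz(5);print(a.round(3),b[2].round(4),r.get_obs()["q"][5].round(4))
E
```

```text
psi 1.3038773584588994Traceback (most recent call last):
  File "<stdin>", line 4, in <module>
  File "<stdin>", line 3, in <lambda>
AttributeError: 'float' object has no attribute 'round'
```

```bash
python3 - <<'E'
from h import *
kn=np.load("kn.npy");x,y,yaw=kn[0];psi=pick_psi(yaw,(x,y));print("psi",psi)
T=lambda s:print(s,round(r.get_obs()["time_s"],3))
T("hover");print(mz());T("mz")
r.servo_line([x,y,.172],feed=.15);T("down")
print(mz(5))
r.close_gripper(80);T("close");print(r.get_obs()["opening"]);print(mz(5))
for k in range(3):
    psi-=.05;r.servo_line([x,y,.172-.0016*.05*(k+1)],rot=q(psi));T("rot");a,b=mz(5);print(a.round(3),b[2].round(4),r.get_obs()["q"][5].round(4))
E
```

```text
psi 1.3038773584588994
hover 4.192
(array([-0.02388746,  0.00358636, -0.00502285,  0.04132108, -0.04668727,
        0.55956493]), array([0.01544793, 0.02328655, 0.02741918, 0.42758386, 0.48824767,
       0.40415185]))
mz 4.275
down 4.842
(array([ 0.01100575, -0.01326152, -0.01373389, -0.10190639,  0.53196917,
        0.59077819]), array([0.02080408, 0.02507317, 0.02083707, 0.67919326, 0.44793629,
       0.57640624]))
close 5.525
0.01487806253500266
(array([-1.10394383,  0.37603738, -0.14273622, -2.67557452, -7.19121623,
        4.13056307]), array([0.00625011, 0.03188111, 0.02610018, 0.54082988, 0.67697357,
       0.58137692]))
rot 5.817
[-1.121  0.433  0.036 -2.441 -7.4    4.945] 0.0247 -1.1353
rot 6.108
[-1.147  0.465  0.203 -3.443 -7.051  5.456] 0.0197 -1.0854
rot 6.4
[-1.156  0.531  0.358 -3.419 -7.764  5.735] 0.0399 -1.0355
```

```bash
cat > turn.py <<'E'
from h import *
import json
S=.189;KW=3.4
def est(th,T,delta_p=0.):
    """clamp torque now: T=0.4+d+S*max(0,th-c)"""
    th=np.array(th);T=np.array(T);best=None
    for c in np.arange(th[-1]-1.6,th[-1]+.02,.01):
        g=S*np.maximum(0,th-c);w=1/.008**2
        d=(w*np.sum(T-.4-g)+delta_p/.008**2)/(w*len(T)+1/.008**2)
        J=w*np.sum((T-.4-g-d)**2)+(d-delta_p)**2/.008**2
        if best is None or J<best[0]:best=(J,S*max(0,th[-1]-c),d)
    return best[1],best[2]
def turn(pos,psi,target,first,T0=None,step=.1,tmax=1.35,bias=0.,dp=0.):
    pos=np.array(pos,float);th=0.;P=[];TT=[]
    m,_=mz(8)
    T0=m[2]-bias if T0 is None else T0
    psi0=psi
    e=0;st=first
    while True:
        f=m[3:6]-[0,0,.5];n=5e-5*f;n=np.clip(n,-.0004,.0004);n[2]*=.5
        th+=st;pos+=n;pos[2]-=.0016*st;r.servo_line(pos,rot=q(psi0-th))
        m,_=mz(14);T=m[2]-bias
        used=T0+KW*th>.43
        if used:
            P.append(th);TT.append(T);e,d=est(P,TT,dp)
        print(f"th {th:.3f} T {T:.3f} F {m[3:6].round(1)} "+(f"est {e:.3f} d {d:.3f}" if used else ""))
        if used and (e>target-.006 or T>.4+target+.035): break
        if th>tmax: print("TMAX");break
        st=step if not used else min(step,max(.02,(target-e)/S))
        if not used and T<.36: st=min(step,(.40-T)/KW+.03) if T0+KW*th<.3 else .06
    return pos,psi0-th,e,d
def release(pos):
    r.ungrasp();r.servo_line([pos[0],pos[1],.236],feed=.2)
E
cat > s1.py <<'E'
from turn import *
kn=np.load("kn.npy");x,y,yaw=kn[0];psi=pick_psi(yaw,(x,y))
p,psi,e,d=turn([x,y,.172-.00024],psi-.15,.06,.05,T0=.358)
off=p[:2]-kn[0,:2];print("off",off,r.get_obs()["time_s"])
json.dump({"0":[*p,psi,d]},open("st.json","w"))
E
python3 s1.py
```

```text
th 0.050 T 0.377 F [-1.3 -5.6  5.1] est 0.000 d -0.011
th 0.150 T 0.331 F [ 0.4 -5.3  5.6] est 0.000 d -0.031
th 0.250 T 0.352 F [ 0.8 -3.5  5.1] est 0.000 d -0.035
th 0.350 T 0.356 F [ 1.4 -1.6  4.6] est 0.000 d -0.037
th 0.450 T 0.342 F [1.4 0.4 4.4] est 0.000 d -0.040
th 0.550 T 0.357 F [1.  0.9 3.8] est 0.000 d -0.041
th 0.650 T 0.379 F [0.1 1.  3.2] est 0.019 d -0.041
th 0.750 T 0.377 F [-0.5  0.9  2.7] est 0.028 d -0.041
th 0.850 T 0.412 F [-0.6  0.7  2. ] est 0.049 d -0.041
th 0.907 T 0.447 F [-0.8 -0.2  1.1] est 0.066 d -0.041
off [-3.47987424e-05 -9.90712928e-04] 10.175
```

```bash
python3 - <<'E'
from h import *
v=[]
for i in range(3):
    a,b=mz(14);print(a[2].round(4),b[2].round(4),a[3:].round(2))
print(r.get_obs()["time_s"])
E
```

```text
0.4549 0.0292 [-0.67 -0.4   1.  ]
0.4576 0.0312 [-0.84 -0.42  0.81]
0.4475 0.0333 [-0.93 -0.51  0.64]
10.525
```

```bash
python3 - <<'E'
s=open("turn.py").read()
s=s.replace("r.servo_line(pos,rot=q(psi0-th))","dist=np.linalg.norm(n-[0,0,.0016*st]);r.servo_line(pos,rot=q(psi0-th),feed=max(1e-4,dist/max(.25,st/.27)))")
s=s.replace("delta_p=0.","delta_p=-.02").replace("dp=0.","dp=-.02").replace("/.008**2)/(w*len(T)+1/.008**2)","/.02**2)/(w*len(T)+1/.02**2)").replace("(d-delta_p)**2/.008**2","(d-delta_p)**2/.02**2")
s+='''
def visit(k,target,first,yaw=None,lo=-2.5,**kw):
    st=json.load(open("st.json"));kn=np.load("kn.npy");x,y,yw=kn[k];yaw=yw if yaw is None else yaw
    psi=pick_psi(yaw,(x,y),lo);z0=kw.pop("z0",.172)
    r.movep([x,y,.235],q(psi));m,_=mz(10);print("knob",k,"bias",m[2].round(3))
    r.servo_line([x,y,z0],feed=.2);r.close_gripper(80);print("open",r.get_obs()["opening"])
    p,psi,e,d=turn([x,y,z0],psi,target,first,**kw)
    kn[k,:2]=p[:2];np.save("kn.npy",kn)
    st[str(k)]=[*p,psi,d];json.dump(st,open("st.json","w"));print("t",r.get_obs()["time_s"])
    return p
'''
open("turn.py","w").write(s)
E
python3 - <<'E'
from turn import *
st=json.load(open("st.json"));p=st["0"][:3]
kn=np.load("kn.npy");off=p[:2]-kn[0,:2];kn[1:,:2]+=.5*off;kn[0,:2]=p[:2];np.save("kn.npy",kn)
release(p);m,s=mz(20);print("bias",m.round(3),r.get_obs()["time_s"])
visit(2,.06,.08)
E
```

```text
bias [ 0.001  0.004  0.009 -0.12  -0.209 -0.375] 11.85
knob 2 bias 0.016
open 0.015202178561259683
th 0.080 T 0.206 F [2.1 0.1 6.1] 
th 0.167 T 0.367 F [ 2.4 -0.2  5.8] est 0.000 d -0.031
th 0.267 T 0.332 F [ 2.5 -0.8  5.2] est 0.000 d -0.048
th 0.367 T 0.325 F [ 3.5 -1.3  5.3] est 0.000 d -0.057
th 0.467 T 0.361 F [ 3.2 -1.3  4.5] est 0.017 d -0.057
th 0.567 T 0.336 F [ 2.9 -1.7  4.2] est 0.000 d -0.055
th 0.667 T 0.341 F [ 2.1 -1.8  2.7] est 0.000 d -0.055
th 0.767 T 0.356 F [ 1.4 -1.6  1.9] est 0.011 d -0.055
th 0.867 T 0.375 F [ 0.5 -1.3  1.3] est 0.030 d -0.055
th 0.967 T 0.374 F [ 0.  -1.7  1.1] est 0.042 d -0.055
th 1.064 T 0.396 F [-0.5 -1.6  1.1] est 0.059 d -0.055
t 17.8917
```

```bash
python3 - <<'E'
from turn import *
st=json.load(open("st.json"));x,y,z,psi,d=st["2"]
r.servo_line([x,y,z-3e-5],rot=q(psi-.02),feed=3e-5/.25)
for i in range(2): print(mz(14)[0].round(3))
print(r.get_obs()["time_s"])
E
```

```text
[-0.241  0.158  0.447 -1.087 -1.466  1.129]
[-0.248  0.185  0.456 -1.352 -1.537  0.943]
18.375
```

```bash
sed -i 's/dp=-.02/dp=-.05/; s/st\/.27/st\/.45/; s/m,_=mz(14);T=/m,_=mz(12);T=/; s/target-.006 or/target-.01 or/' turn.py
cat >> turn.py <<'E'
def confirm(k,n=16,dth=.02):
    st=json.load(open("st.json"));x,y,z,psi,d=st[str(k)]
    r.servo_line([x,y,z-.0016*dth],rot=q(psi-dth),feed=.0016*dth/.25);st[str(k)]=[x,y,z-.0016*dth,psi-dth,d];json.dump(st,open("st.json","w"))
    print("confirm",mz(n)[0].round(3),r.get_obs()["time_s"])
E
python3 - <<'E'
from turn import *
release(json.load(open("st.json"))["2"])
p=visit(1,.056,.12);confirm(1)
E
```

```text
knob 1 bias -0.007
open 0.014454291821772342
th 0.120 T 0.325 F [-0.1 -0.2  5.7] est 0.000 d -0.072
th 0.220 T 0.340 F [ 1.9 -0.3  5.4] est 0.011 d -0.071
th 0.320 T 0.358 F [ 3.7 -0.4  5. ] est 0.030 d -0.072
th 0.420 T 0.345 F [ 3.8 -0.5  4.8] est 0.004 d -0.058
th 0.520 T 0.346 F [ 3.8 -0.6  4.3] est 0.004 d -0.058
th 0.620 T 0.349 F [ 2.9 -1.6  3.2] est 0.006 d -0.057
th 0.720 T 0.342 F [ 1.9 -2.1  2.2] est 0.000 d -0.056
th 0.820 T 0.345 F [ 1.  -1.5  0.5] est 0.002 d -0.056
th 0.920 T 0.349 F [-0.  -1.8 -0.5] est 0.006 d -0.056
th 1.020 T 0.362 F [-0.3 -1.6 -0.5] est 0.021 d -0.056
th 1.120 T 0.380 F [-0.6 -1.7  0.2] est 0.036 d -0.055
th 1.220 T 0.397 F [-0.6 -1.7  0.1] est 0.055 d -0.056
t 25.875
confirm [-0.313  0.096  0.426 -0.811 -2.023  0.972] 26.2583
```

```bash
python3 - <<'E'
from turn import *
confirm(1,20,.015)
release(json.load(open("st.json"))["1"])
p=visit(3,.056,.12);confirm(3,16,.03)
E
```

```text
confirm [-0.375  0.117  0.43  -0.687 -2.374  1.721] 26.675
knob 3 bias 0.012
open 0.014792448326357571
th 0.120 T 0.143 F [ 0.3 -3.1  6.3] 
th 0.220 T 0.341 F [ 0.7 -2.4  5.8] est 0.000 d -0.057
th 0.320 T 0.338 F [ 0.6 -1.5  5.3] est 0.000 d -0.060
th 0.420 T 0.339 F [ 1.2 -0.6  5.2] est 0.000 d -0.060
th 0.520 T 0.338 F [ 1.2 -0.2  4.8] est 0.000 d -0.060
th 0.620 T 0.380 F [0.9 0.1 5. ] est 0.028 d -0.060
th 0.720 T 0.383 F [0.7 0.3 4.9] est 0.045 d -0.060
th 0.776 T 0.431 F [0.1 0.6 4.8] est 0.064 d -0.059
t 33.7583
confirm [ 0.181 -0.009  0.447  0.596  1.408  5.061] 34.1417
```

```bash
sed -i 's/\.02\*\*2/.008**2/g; s/st=step if not used else.*/st=step/; s/^        if not used and T<.36.*$//; s/dp=-.05)/dp=-.055)/' turn.py
cat > s2.py <<'E'
from turn import *
import sys
prev,k=sys.argv[1:]
st=json.load(open("st.json"));print(np.round(st[k],4));release(st[prev])
x,y,z,psi,d=st[k]
p=visit(int(k),.195,.3,yaw=psi-np.pi/2+.12,z0=z);confirm(int(k),16,.03)
E
python3 s2.py 3 0
```

```text
[ 0.6492  0.1536  0.1712  0.2464 -0.0406]
knob 0 bias -0.009
open 0.014762642888524661
th 0.300 T 0.428 F [-1.7 -0.8  6.4] est 0.083 d -0.055
th 0.400 T 0.466 F [-0.6 -0.5  5.7] est 0.112 d -0.055
th 0.500 T 0.483 F [-0.4 -0.3  5.7] est 0.132 d -0.055
th 0.600 T 0.498 F [ 0.2 -0.   5.7] est 0.153 d -0.056
th 0.700 T 0.520 F [0.6 0.  5.3] est 0.172 d -0.055
th 0.800 T 0.530 F [0.6 0.4 5.1] est 0.189 d -0.054
t 39.5083
confirm [ 0.01  -0.064  0.586  0.391 -0.01   5.473] 39.8917
```

```bash
python3 s2.py 0 2
```

```text
[ 0.5142  0.0358  0.1713 -1.2416 -0.0554]
knob 2 bias -0.011
open 0.014907624150038438
th 0.300 T 0.448 F [-1.3 -1.6  6.7] est 0.102 d -0.055
th 0.400 T 0.466 F [-0.4 -2.3  6.1] est 0.121 d -0.055
th 0.500 T 0.480 F [ 0.  -1.9  5.9] est 0.138 d -0.055
th 0.600 T 0.518 F [ 0.3 -2.3  5.4] est 0.161 d -0.054
th 0.700 T 0.548 F [ 0.7 -2.   5.5] est 0.185 d -0.055
t 46.6333
confirm [-0.418 -0.068  0.559  0.44  -2.713  5.786] 47.0167
```

```bash
python3 -c "
from turn import *
confirm(2,16,.05)" && python3 s2.py 2 1
```

```text
confirm [-0.471 -0.025  0.575  0.162 -3.287  6.444] 47.4
[ 0.523   0.1627  0.1707 -1.4155 -0.0556]
knob 1 bias 0.005
open 0.014716501050470055
th 0.300 T 0.393 F [-1.  -2.8  6.9] est 0.049 d -0.055
th 0.400 T 0.420 F [-0.2 -2.5  6.4] est 0.072 d -0.056
th 0.500 T 0.440 F [ 0.1 -2.3  5.5] est 0.091 d -0.054
th 0.600 T 0.468 F [ 0.2 -2.2  5.2] est 0.113 d -0.055
th 0.700 T 0.475 F [-0.  -1.8  5.1] est 0.132 d -0.055
th 0.800 T 0.504 F [-0.  -2.4  5.3] est 0.153 d -0.056
th 0.900 T 0.517 F [-0.3 -1.7  5.2] est 0.172 d -0.056
th 1.000 T 0.554 F [-0.9 -1.9  5. ] est 0.193 d -0.055
t 53.4
confirm [-0.318  0.145  0.594 -1.145 -2.093  5.624] 53.7833
```

```bash
python3 s2.py 1 3
```

```text
[ 0.6403  0.0266  0.1717 -0.4303 -0.0595]
knob 3 bias -0.011
open 0.015170578545991574
th 0.300 T 0.427 F [-2.   0.2  6.3] est 0.081 d -0.055
th 0.400 T 0.444 F [-0.8 -0.1  5.9] est 0.100 d -0.055
th 0.500 T 0.459 F [-0.  -0.1  5.5] est 0.117 d -0.055
th 0.600 T 0.491 F [0.4 0.4 5.5] est 0.138 d -0.055
th 0.700 T 0.514 F [0.2 0.1 5.3] est 0.161 d -0.056
th 0.800 T 0.546 F [ 0.8 -0.   5.1] est 0.183 d -0.056
th 0.900 T 0.566 F [0.4 0.2 5.1] est 0.204 d -0.055
t 59.75
confirm [-3.000e-03  1.000e-03  5.840e-01  2.400e-02 -2.130e-01  5.549e+00] 60.1333
```

Knob 3 is at about 0.2 N m above the drag. I'll release it, retreat, check and hand in.

```bash
python3 - <<'E'
from turn import *
release(json.load(open("st.json"))["3"])
o=r.get_obs();print(o["time_s"],o["opening"],o["ee_pos"],o["force"].round(2))
im=cams.capture("scene");cv2.imwrite("pics/e.png",cv2.resize(im[:,:,::-1],(800,600)))
ticket.close_job();print(r.get_obs()["time_s"])
E
```

```text
61.2917 0.08543764415197286 [0.64012517 0.02661389 0.23653475] [ 0.73  0.08 -0.89]
the job is handed in; nothing more can be done
the job is handed in; nothing more can be done
```

View pics/e.png

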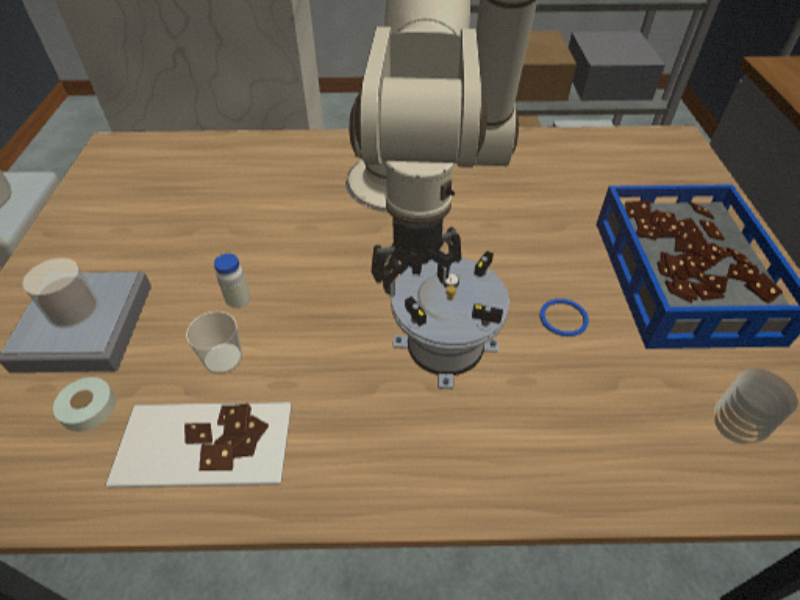

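All four knobs are nipped and then hand-tight, and I handed the job in just after 61.3 s. I went crosswise both times: one knob, the one facing it, then the other pair. My knob numbers start from an arbitrary knob, because I never found the pot's x axis; only which knobs face each other mattered.

| Knob | First pass: total torque read (N m) | First pass: above drag, estimated | Second pass: total torque read (N m) | Second pass: above drag, estimated |
|---|---|---|---|---|
| 0 | 0.45 | 0.066 | 0.586 | about 0.195 |
| 2 | 0.45 | 0.06 | 0.575 | about 0.19 |
| 1 | 0.43 | 0.04–0.06 | 0.594 | about 0.2 |
| 3 | 0.45 | 0.06–0.07 | 0.584 | about 0.2 |

- **Torque readings:** they sagged by about 0.055 N m after each 0.1 rad step, because the wrist settled back slightly. I therefore estimated from the slope of the torque curve and checked with small slow steps.
- **Disagreements:** the slope estimate and the direct reading differed on knob 1's first nip (0.06 against about 0.04). They also differed on knob 2's final torque (0.19 against 0.17), so I gave knob 2 a further 0.05 rad.
- **Limits:** no estimate went above about 0.07 in the first pass or 0.21 in the second. The crush limit is 0.3.

In the last picture the tub, seal and jar are where they started. The gripper was open and raised above the last knob, and the wrist force was near zero.

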